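Set the length stop of the trunking cutting bed and bring the trunking up to it

TASK

Set up the cutting bed for the next cut. First push the black length stop along its rail, away from the trunking, until its spring pin drops into the notch of the brass index block, but not over the high hump behind the notch; then slide the long white trunking along the channel until its end rests against the stop, leaving the pin in the notch. Use the fingers only to push, never lift the trunking, and leave the other things where they are.

Things in the scene. Friction and masses are not known exactly. Their poses are not given: they have to be found in the camera images.
- offcut: short offcut of the same white trunking, 40 x 40 mm, 85 mm long, lying on the table beyond the bed. Leave alone; origin at its underside or axis
- junction_box: grey square junction box, 88 x 88 mm, 46 mm high, on the table beyond the bed. Leave alone; origin at its underside or axis
- tape_roll: roll of black tape lying flat, 90 mm across, 19 mm high, on the table beyond the bed. Leave alone; origin at its underside or axis
- lamp_carton: white and grey lamp carton, 62 x 62 mm, 105 mm tall, standing on the table beyond the bed. Leave alone; origin at its underside or axis
- connector_strip: white screw-terminal strip, 20 x 100 mm, 17 mm high, lying on the bed's deck between channel and robot. Leave alone; origin at its underside or axis
- screwdriver: screwdriver 200 mm long, handle 26 mm thick, lying along the bed's deck between channel and robot. Leave alone; origin at its underside or axis
- screw_tub: open grey tub, 56 mm across, 35 mm high, on the table past the +y end of the bed. Leave alone; origin at its underside or axis
- bed: fixed grey slab 180 x 560 mm, 20 mm thick; origin at the centre of its underside, on the table. y runs along the channel and the stop's rail (all pushing is to +y), x across, z up. Channel floor = slab top, between aluminium guide walls at x = +-21.5 mm (6 mm thick, tops 28 mm above the table). Four saw posts, 12 mm square, at x = +-52, y = -30 and -46 mm, 45 mm above the table
- index_block: brass block 24 x 66 mm fixed on the bed's top at bed x = 65 mm, its place along the bed's y varies. Axes as the bed's; origin at its underside, mid-notch. On its 4 mm base, along +y: ramp from y = -27 mm up to a low hump (6.5 mm high, y = -12 to -8.5 mm), notch at y = 0, steeper ramp up to a high hump (12 mm high, y = 16 to 27 mm)
- length_stop (a joint): travel of the black stop along its rail, m: 0 at the trunking's end, grows to bed +y, up to 0.19. Stays where left. Needs about 1.5 N to slide and about 5 to 8 N over the low hump; then the force dips and the pin pulls the stop the last millimetres into the notch. About 20 N would push it over the high hump
- pin (a joint): lift of the stop's spring pin, m: 0 when down (before the ramp and in the notch), about 0.006 on the low hump, 0.012 on the high hump. Its steel knob (18 mm across, top 84 mm above the table when down) rises with it
- stop_face (a point): middle of the stop's flat upright face that looks to bed -y, towards the trunking; 53 mm above the table, on the channel's centre line, axes as the bed's. The face is 62 mm wide and spans 30 to 76 mm above the table. The stop reaches 40 mm to +y from it; the pin is 20 mm behind it, at bed x = 65 mm
- stop_pin (a point): lower end of the spring pin as it is when down; it goes along with the stop but not with the pin's lift. The pin is in the notch when this point's y in the index block's frame is 0
- trunking: the long white cable trunking, hollow with open ends and 2.5 mm walls, 40 x 40 mm, 180 mm long, about 0.15 kg, lying loose in the channel along bed y with 1.5 mm of room to each guide wall; top 60 mm above the table. Origin at the centre of its underside, y along it
- trunking_front (a point): middle of the trunking's end that looks to bed +y, towards the stop, at half its height (40 mm above the table)
- trunking_rear (a point): middle of the trunking's other end, where it is pushed, 40 mm above the table
Not all that is in view belongs to the job. Leave any orange or red look-alike of the trunking alone.

How it is judged:
By the outcome, as a careful person would: the job done as asked, in the order asked, and still so for the second after the job is handed in, with the robot touching nothing.
It also fails if it takes over 58 s, if anything falls off the work surface, if the arm or the gripper's body presses on something with over 40 N, if the wrist force passes 120 N, or if a joint passes its speed limit or range.

ROBOT

A 7-joint arm with a two-finger parallel gripper is mounted at the origin on the work surface. World frame = base frame: x ahead of the robot, y to its left, z up, the work surface at z = 0. Lengths are in m, angles in rad, forces in N, time in s.
With the tool pointing down it reaches from about 0.375 to 0.925 m from the base axis. Payload 3.1 kg.
Tool frame: the origin (TCP) lies between the finger pads; the fingertips stand 19 mm ahead of it and the grasp point (between the pads) is the TCP; z points along the fingers, y is the direction in which the jaws open and shut (so a half turn about z gives the same grasp; the last joint's range is limited). The gripper opens to 85 mm and grips with 20 to 120 N. Pads are 22 mm wide; open, the fingers measure 114 mm over their backs; the gripper's body (76 mm by 85 mm) begins 54 mm behind the grasp point. The pads swing forward as they close: fully open they stand 13 mm farther back than shut.
Start: joints at [1.016, 0.383, 0.044, 1.598, -0.018, 1.161, -0.05], TCP at [0.287, -0.583, 0.25] pointing down, gripper open.
Joint ranges: [-2.61, 2.61], [-0.41, 2.15], [-1.48, 1.57], [0, 2.5], [-1.57, 4.71], [0.05, 1.97], [-2.85, 2.85]. Speed limits (rad/s): [2.79, 2.79, 3.14, 3.14, 3.14, 3.14, 3.14].

INTERFACE

Orientations are given as a unit quaternion [x, y, z, w].
In Python, from bench import move_ptp, movel, move_j, move_gripper, pause, inverse_kinematics, read_camera, camera_params, MotionError, sign_off, look_for, tip_of, read_time_s, read_qpos, read_joint_vel, read_effort, read_eef_pos, read_tcp_rot, read_ft_force, read_ft_torque, read_finger_gap gives the robot as it stands. Calls block until the motion is done:
- move_ptp(position, orientation): joint-space move of the TCP to a pose.
- movel(position, orientation=None, speed=0.15): straight line of the TCP; orientation=None keeps the orientation; speed is the mean speed in m/s.
- move_j(angles): joint-space move.
- move_gripper(opening, effort=None): finger opening in m; effort is the grip in N (None keeps the last); returns when the fingers have stopped.
- pause(seconds).
- inverse_kinematics(position, orientation): joint angles nearest the present ones, or None.
- read_camera(name): name is "scene" or "top" or "wrist"; returns the picture (420x560x3 uint8, red, green, blue); there is no depth.
- camera_params(name): a dict with "K" (3x3 intrinsics, pixels), "camera_from_world" (4x4, takes a point from world to camera coordinates). Camera axes: x right, y down, z forward; pixel columns grow to the right and rows downward; lengths in m; the calibration is good to about 2 mm. A picture is of the moment at which its call begins: read the wrist's pose just before it. camera_params takes no time and is no camera call; for the wrist camera it gives the pose at the moment of the call.
A pose or a line that the arm cannot do raises MotionError and nothing moves.
- sign_off(): hands the job in, once; it reports no verdict.
Trained networks look in the newest picture that a camera, given by its name, has taken for a name from the list of things; names that differ only in an ending like _2 or _b are one class to them, and where a whole thing is asked for, a point or a joint stands for the part that bears it (a point fixed in the world has none). Each returns a list of dicts, best first, with "confidence" (0 to 1); they miss things now and then, are a little off and sometimes report something else, mostly with a low value. They report only what shows in the picture. A call takes as long as a camera call. They do not tell look-alikes from the thing itself.
- look_for(camera, name): "at" ([column, row] in pixels, amid what is visible of it).
- tip_of(camera, name): "at" ([column, row] in pixels: a listed point, or the origin of a listed thing).
Readings, each from a call of its own:
- read_time_s(): time.
- read_qpos(): joint angles.
- read_joint_vel(): joint speeds.
- read_effort(): joint torques, N m.
- read_eef_pos(): TCP position.
- read_tcp_rot(): TCP orientation.
- read_ft_force(): force on the tool from outside, world axes, zero at the start.
- read_ft_torque(): the same for the moment, N m.
- read_finger_gap(): finger opening in m.
Only numpy, scipy, OpenCV 4.12 (cv2) and the standard library are available. Lean on these libraries where they do the work, as an engineer would, in place of code of your own. Each camera call takes 0.05 s, during which the arm holds its last target. There are 200 camera calls.

## Working session

There is one attempt and no reset: what is moved stays moved. The work goes in short steps, each a Python script; the robot and the scene stay as the last script left them, time stands still between calls to the robot, and variables do not carry over. Pictures are saved under pics/ and viewed, about 8 in all and at most 12, crops included, and the job is handed in when it is done.

```bash
mkdir -p pics; ls; python3 - <<'E'
from bench import *
import cv2
print(read_time_s(), read_tcp_rot())
for c in ("scene","top"):
    im=read_camera(c); cv2.imwrite(f"pics/{c}0.png",im[:,:,::-1])
    p=camera_params(c); print(c,p["K"],p["camera_from_world"])
    for n in ("bed","index_block","trunking","length_stop"):
        print(n,[(d["at"],d["confidence"]) for d in look_for(c,n)][:3])
    for n in ("bed","index_block","trunking","stop_face","stop_pin","trunking_front","trunking_rear"):
        print('tip',n,[(d["at"],d["confidence"]) for d in tip_of(c,n)][:3])
print(read_time_s())
E
```

```text
pics
0.0 [ 9.74016974e-01  2.26471095e-01 -3.82490961e-04 -1.27680390e-03]
scene [[430.16146465   0.         281.3959852 ]
 [  0.         430.16146465 210.0396069 ]
 [  0.           0.           1.        ]] [[-0.13936864  0.99013105  0.01472724  0.09311449]
 [ 0.59961715  0.09621792 -0.79448183 -0.24237975]
 [-0.78805816 -0.10189515 -0.60710932  1.59923356]
 [ 0.          0.          0.          1.        ]]
bed [([293.1, 230.0], 0.9), ([176.5, 247.6], 0.34)]
index_block [([334.7, 242.1], 0.49), ([216.1, 216.6], 0.49)]
trunking [([154.4, 164.2], 0.89), ([380.3, 186.5], 0.78), ([215.8, 175.1], 0.64)]
length_stop [([297.7, 221.6], 0.85)]
tip bed [([276.0, 228.7], 0.64)]
tip index_block [([332.6, 239.0], 0.72)]
tip trunking [([215.4, 221.2], 0.72), ([152.3, 167.8], 0.69), ([380.7, 189.7], 0.68)]
tip stop_face [([286.3, 218.9], 0.85)]
tip stop_pin [([297.9, 239.5], 0.74)]
tip trunking_front [([204.7, 186.7], 0.97), ([354.7, 187.6], 0.97), ([245.7, 218.2], 0.73)]
tip trunking_rear [([155.1, 178.9], 0.88), ([180.9, 214.8], 0.75), ([408.7, 182.1], 0.74)]
top [[538.26351301   0.         283
[... 256 characters left out ...]
        0.          0.          1.        ]]
bed [([272.1, 211.5], 0.84)]
index_block [([225.6, 189.6], 0.44)]
trunking [([171.3, 288.3], 0.75), ([431.3, 299.3], 0.71), ([333.0, 199.9], 0.68)]
length_stop [([256.1, 203.8], 0.94)]
tip bed [([280.6, 209.1], 0.89)]
tip index_block [([227.2, 190.8], 0.72)]
tip trunking [([173.1, 289.7], 0.98), ([429.2, 297.8], 0.71), ([335.0, 197.5], 0.62)]
tip stop_face [([264.6, 205.8], 0.87)]
tip stop_pin [([253.6, 182.5], 0.91), ([225.9, 188.6], 0.74), ([303.0, 203.3], 0.38)]
tip trunking_front [([444.9, 323.3], 0.96), ([361.2, 253.9], 0.88), ([302.4, 202.2], 0.82)]
tip trunking_rear [([366.7, 196.4], 0.94), ([422.9, 269.0], 0.78), ([258.3, 185.2], 0.7)]
1.2
```

```bash
cat > h.py <<'E'
import numpy as np
from bench import *
def ray(c,px,z):
    "world point at height z on the pixel's ray"
    p=camera_params(c); T=np.array(p["camera_from_world"]); R,t=T[:3,:3],T[:3,3]
    o=-R.T@t; d=R.T@np.linalg.solve(np.array(p["K"]),[px[0],px[1],1])
    return o+d*(z-o[2])/d[2]
E
python3 - <<'E'
import cv2
from h import *
a=cv2.imread('pics/top0.png');b=cv2.imread('pics/scene0.png')
cv2.imwrite('pics/top0c.png',cv2.resize(a[130:340,130:480],None,fx=2.28,fy=2.28,interpolation=cv2.INTER_CUBIC))
cv2.imwrite('pics/scene0c.png',cv2.resize(b[130:310,120:440],None,fx=2.5,fy=2.5,interpolation=cv2.INTER_CUBIC))
S=dict(bed=((276,228.7),(280.6,209.1),0),block=((332.6,239),(227.2,190.8),.02),face=((286.3,218.9),(264.6,205.8),.053),pin=((297.9,239.5),(253.6,182.5),.024),front=((245.7,218.2),(302.4,202.2),.04),rear=((180.9,214.8),(366.7,196.4),.04),trunk=((215.4,221.2),(335,197.5),.02))
for n,(s,t,z) in S.items(): print(n,ray('scene',s,z).round(4),ray('top',t,z).round(4))
E
```

```text
bed [ 0.4981 -0.0393  0.    ] [ 0.4954 -0.043   0.    ]
block [0.5405 0.1199 0.02  ] [0.5423 0.1151 0.02  ]
face [ 0.5158 -0.0089  0.053 ] [0.497 0.003 0.053]
pin [0.5615 0.0288 0.024 ] [0.5686 0.0384 0.024 ]
front [ 0.5141 -0.1214  0.04  ] [ 0.5124 -0.1055  0.04  ]
rear [ 0.5275 -0.3012  0.04  ] [ 0.535  -0.2915  0.04  ]
trunk [ 0.5161 -0.2079  0.02  ] [ 0.5319 -0.2016  0.02  ]
```

View pics/top0c.png

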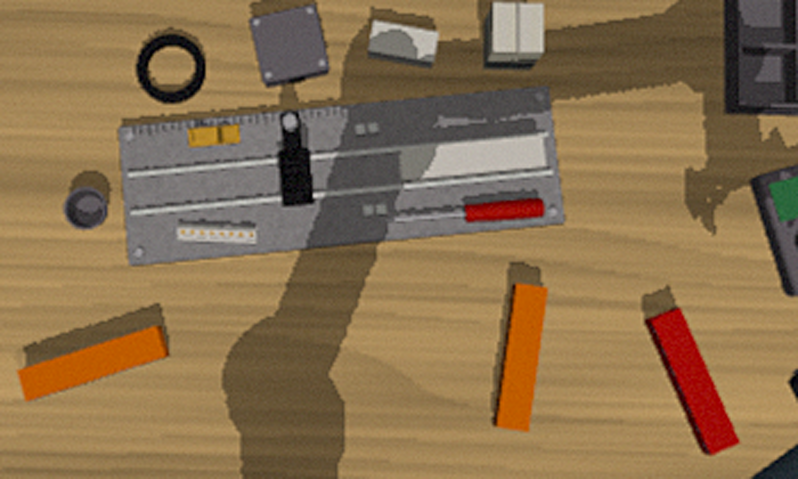

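View pics/scene0c.png

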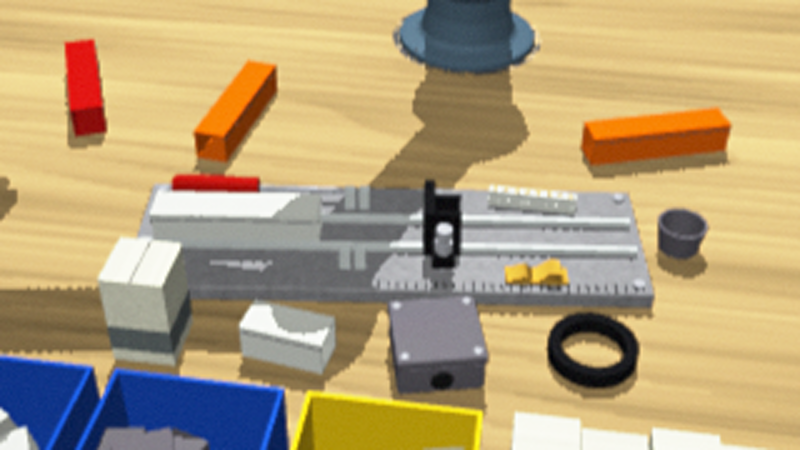

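The white trunking lies in the channel, at crop pixel (490,158) of the top view. It is the only long white piece. The two orange look-alikes at (95,362) and (522,357) and the red one at (692,380) lie off the bed. The short white piece at (403,43) is the offcut. The stop is at (296,165) and the brass block at (214,135). Next I fit the bed pose from its corners and go near with the wrist camera.

```bash
cat >> h.py <<'E'
from scipy.spatial.transform import Rotation as Rn
def down(yaw):
    "tool pointing down, jaws (tool y) along world heading yaw"
    y=np.array([np.cos(yaw),np.sin(yaw),0]); z=np.array([0,0,-1.]); x=np.cross(y,z)
    return Rn.from_matrix(np.c_[x,y,z]).as_quat()
E
python3 - <<'E'
from h import *
import cv2
c=np.array([(120,127),(548,87),(564,222),(132,265)])/2.28+[130,130]
W=np.array([ray('top',q,.02)[:2] for q in c]); B=np.array([(90,280),(90,-280),(-90,-280),(-90,280)])/1000
b=B-B.mean(0); w=W-W.mean(0); H=b.T@w; th=np.arctan2(H[0,1]-H[1,0],H[0,0]+H[1,1])
R=np.array([[np.cos(th),-np.sin(th)],[np.sin(th),np.cos(th)]]); o=W.mean(0)
print('bed',o,np.degrees(th),'res mm',((W-(o+B@R.T))*1000).round(1).tolist())
T=np.array(camera_params('wrist')['camera_from_world']); R0=Rn.from_quat(read_tcp_rot()).as_matrix(); cam=-T[:3,:3].T@T[:3,3]
print('cam in tcp',R0.T@(cam-read_eef_pos()),'axis',R0.T@T[2,:3], 'imgx',R0.T@T[0,:3])
p=o+R@[0.02,-0.035]
for k in (0,np.pi):
    print(k,inverse_kinematics([*p,.25],down(th+k)), inverse_kinematics([*(o+R@[0,-.29]),.055],down(th+k)))
E
```

```text
bed [ 0.50013392 -0.04073871] 7.281753465048576 res mm [[-0.4, -2.0], [-2.2, 2.4], [1.3, 3.2], [1.3, -3.6]]
cam in tcp [ 0.07378348  0.00054748 -0.12367583] axis [-0.28868618 -0.00147649  0.95742264] imgx [-0.00177195  0.99999792  0.00100787]
0 [ 0.50431323  0.19192051 -0.49088056  1.86661095  0.10069341  1.10729679
  0.10304723] [ 0.69218233  0.58880009 -0.26524214  1.76215434  0.20100685  0.8171191
  0.45855829]
3.141592653589793 [-1.05663054  0.46508912  1.40243928  1.92754235 -0.49901852  1.17823812
 -2.48269988] [ 0.31438467  0.58002459  0.2146515   1.78242894 -0.16402524  0.79648756
 -2.40452766]
```

```bash
cat >> h.py <<'E'
O=np.array([.50013,-.04074]); TH=np.radians(7.28)
RB=np.array([[np.cos(TH),-np.sin(TH)],[np.sin(TH),np.cos(TH)]])
def w(x,y,z): return [*(O+RB@[x,y]),z]
def tobed(p): return np.r_[RB.T@(np.asarray(p)[:2]-O),p[2]]
Q=down(TH)
E
python3 - <<'E'
from h import *
import cv2
move_gripper(0.0)
move_ptp(w(.03,.13,.22),Q)
print(read_time_s())
im=read_camera('wrist');cv2.imwrite('pics/w1.png',im[:,:,::-1])
Z=dict(index_block=.02,stop_face=.053,stop_pin=.024,bed=0,trunking_front=.04)
for n,z in Z.items():
    print(n,[(d["at"],d["confidence"],tobed(ray('wrist',d["at"],z)).round(4)[:2].tolist()) for d in tip_of('wrist',n)][:3])
print(read_time_s(), read_ft_force())
E
```

```text
4.4917
index_block [([313.4, 157.4], 0.74, [0.0665, 0.1571])]
stop_face [([247.9, 285.5], 0.84, [0.0016, 0.0359])]
stop_pin [([313.4, 251.8], 0.67, [0.0688, 0.0591])]
bed [([249.2, 290.9], 0.58, [-0.0023, -0.0011])]
trunking_front [([39.0, 63.7], 0.69, [-0.171, 0.2407])]
4.7917 [-0.37983348  0.52725856 -0.44790688]
```

View pics/w1.png

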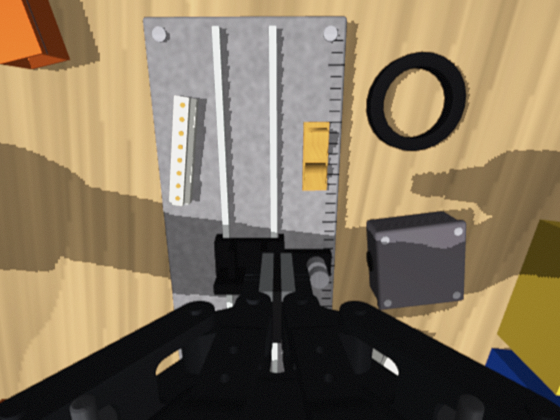

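Notch at pixel (315,162) and stop at (250,265), just ahead of the fingers. Estimated bed y is 0.157 for the notch and 0.057 for the pin, so the stop needs about 100 mm of travel. I push it with closed fingers on the face, force-watched.

```bash
cat >> h.py <<'E'
def fy(): return float(RB[:,1]@np.array(read_ft_force())[:2])   # force along bed y
def ty(): return float(tobed(read_eef_pos())[1])
E
python3 - <<'E'
from h import *
movel(w(0,-.01,.22),Q,speed=.2); movel(w(0,-.01,.062),Q,speed=.15)
f0=fy(); print(read_time_s(),'base',f0)
movel(w(0,.03,.062),Q,speed=.05); print(ty(),fy()-f0)
movel(w(0,.06,.062),Q,speed=.06); print(ty(),fy()-f0)
movel(w(0,.09,.062),Q,speed=.06); print(ty(),fy()-f0,read_time_s())
log=[];pk=0
for y in np.arange(.0915,.125,.0015):
    movel(w(0,y,.062),Q,speed=.02); f=fy()-f0; log.append((round(ty(),4),round(f,1)))
    pk=max(pk,-f)
    if -f>12 or (pk>3.5 and -f<1.0): break
print(log,read_time_s())
E
```

```text
6.8583 base 0.2772639648983256
0.029990976227727572 -0.15572018038937113
0.061137186876956795 -0.6681788291480479
0.09104835917637515 0.13012179789724215 9.1083
[(0.0916, -0.3), (0.0929, -0.4), (0.0942, -1.8), (0.096, -2.0), (0.0974, -2.5), (0.0984, -5.3), (0.0987, -7.0), (0.1004, -5.4), (0.1023, -4.7), (0.1043, -4.5), (0.106, -5.4), (0.1076, -5.2), (0.1093, -5.5), (0.1108, -5.6), (0.1127, -3.6), (0.1159, 0.3)] 13.1083
```

The force peaked at 7 N and dropped to zero, so the pin seems to have snapped in. I back off and look.

```bash
python3 - <<'E'
from h import *
import cv2
y=ty(); movel(w(0,y-.02,.062),Q,speed=.1); movel(w(0,y-.02,.2),Q,speed=.25); movel(w(.0,.2,.22),Q,speed=.3)
im=read_camera('wrist');cv2.imwrite('pics/w2.png',cv2.resize(im[80:360,100:460,::-1],None,fx=2,fy=2))
Z=dict(index_block=.02,stop_face=.053,stop_pin=.024)
for c in('wrist','scene','top'):
  if c!='wrist':
    im=read_camera(c);cv2.imwrite(f'pics/{c}2.png',cv2.resize(im[130:310,120:440,::-1],None,fx=2.5,fy=2.5))
  for n,z in Z.items():
    print(c,n,[(d["at"],d["confidence"],tobed(ray(c,d["at"],z)).round(4)[:2].tolist()) for d in tip_of(c,n)][:2])
print(read_time_s())
E
```

```text
wrist index_block [([342.9, 228.2], 0.7, [0.0666, 0.1541])]
wrist stop_face [([278.4, 264.7], 0.95, [0.0001, 0.1284])]
wrist stop_pin [([344.6, 232.1], 0.82, [0.0686, 0.1504])]
scene index_block [([333.2, 242.2], 0.73, [0.0732, 0.1547])]
scene stop_face [([320.7, 217.4], 0.96, [0.0101, 0.1231])]
scene stop_pin [([335.4, 209.7], 0.72, [-0.064, 0.1721]), ([331.9, 239.1], 0.6, [0.0654, 0.1516])]
top index_block [([229.8, 188.0], 0.56, [0.0692, 0.141]), ([256.0, 151.7], 0.41, [0.1701, 0.0544])]
top stop_face [([229.8, 207.0], 0.87, [0.0087, 0.1431])]
top stop_pin [([223.1, 187.0], 0.58, [0.0733, 0.1599])]
15.2417
```

View pics/w2.png

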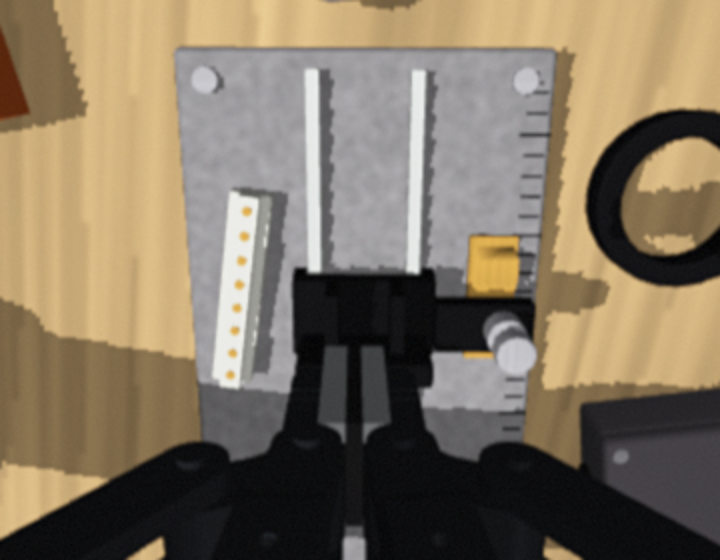

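View pics/scene2.png

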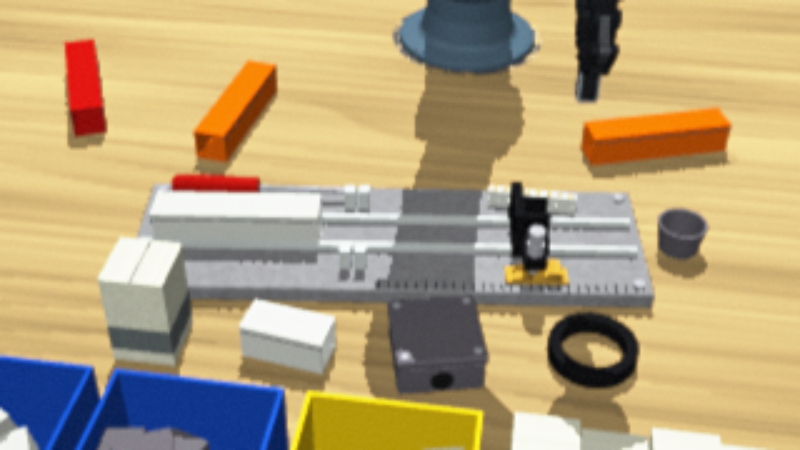

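The stop now covers the brass block's middle, with the knob at crop (515,357) and both ends of the block showing. The networks put the pin within about 3 mm of the notch. A light touch will tell whether it is held there.

```bash
python3 - <<'E'
from h import *
for z in(.084,.09): print('knob',z,tobed(ray('wrist',(357.5,258.5),z)).round(4),tobed(ray('scene',(334.8,222),z)).round(4))
movel(w(0,.1,.2),Q,speed=.35); movel(w(0,.1,.062),Q,speed=.25); movel(w(0,.112,.062),Q,speed=.08)
f0=fy(); log=[]
for y in np.arange(.114,.132,.001):
    movel(w(0,y,.062),Q,speed=.03); f=-(fy()-f0); log.append((round(ty(),4),round(f,1)))
    if f>3.5: break
print(log,read_time_s())
E
```

```text
knob 0.084 [0.0698 0.1502 0.084 ] [0.0673 0.1537 0.084 ]
knob 0.09 [0.0682 0.153  0.09  ] [0.0748 0.1525 0.09  ]
[(0.1138, 0.3), (0.1149, -0.3), (0.1161, 1.0), (0.1171, -0.4), (0.1181, -0.2), (0.1191, -1.1), (0.1201, 1.0), (0.1211, 0.0), (0.1221, 0.0), (0.123, 0.4), (0.1236, 1.2), (0.1248, 2.3), (0.1254, 2.6), (0.1257, 5.6)] 20.1833
```

Contact comes at 0.1236, as predicted for the notch, and the force then stiffens, so the pin is seated. Next I push the trunking by the walls of its rear end, with the fingers opened to 30 mm.

```bash
python3 - <<'E'
from h import *
import cv2
movel(w(0,.105,.062),Q,speed=.08); movel(w(0,.105,.2),Q,speed=.3); movel(w(0,-.305,.2),Q,speed=.35)
move_gripper(.03); 
movel(w(0,-.305,.055),Q,speed=.2); f0=fy(); print(read_time_s(),f0,read_finger_gap())
for y in(-.255,-.15,-.07):
    movel(w(0,y,.055),Q,speed=.05); print(round(ty(),4),round(fy()-f0,2))
f0=fy()+.6 if fy()-f0<-.3 else f0
log=[]
for y in np.arange(-.0685,-.035,.0015):
    movel(w(0,y,.055),Q,speed=.02); f=-(fy()-f0); log.append((round(ty(),4),round(f,1)))
    if f>3.5: break
print(log,read_time_s())
im=read_camera('scene');cv2.imwrite('pics/scene3.png',cv2.resize(im[130:310,120:440,::-1],None,fx=2.5,fy=2.5))
E
```

```text
23.8167 0.0079057705926086 0.030057494216408416
-0.2553 0.33
-0.1501 -0.57
-0.0701 -0.06
[(-0.0686, -0.3), (-0.0669, -0.2), (-0.0652, 0.6), (-0.0637, -0.1), (-0.0623, -0.4), (-0.0608, 0.5), (-0.0593, -0.3), (-0.0578, 0.4), (-0.0563, 1.0), (-0.0548, 0.3), (-0.0545, 3.1), (-0.0542, 5.2)] 31.9667
```

View pics/scene3.png

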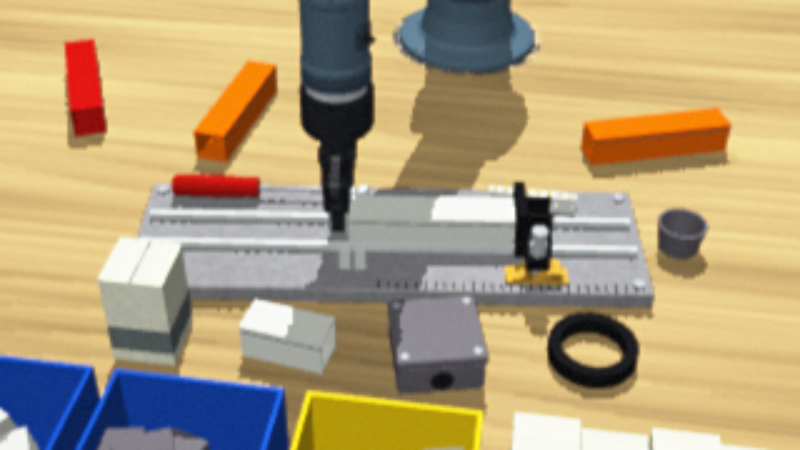

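The trunking's end meets the stop at crop (515,235), and the force rose only at the expected place. I withdraw and check from near.

```bash
python3 - <<'E'
from h import *
import cv2
movel(w(0,-.09,.055),Q,speed=.08); movel(w(0,-.09,.23),Q,speed=.3); movel(w(-.03,.16,.23),Q,speed=.3)
im=read_camera('wrist');a=cv2.resize(im[150:330,190:430,::-1],None,fx=3,fy=3,interpolation=cv2.INTER_CUBIC)
cv2.imwrite('pics/w4.png',a)
Z=dict(index_block=.02,stop_face=.053,stop_pin=.024,trunking_front=.04)
for c in('wrist','scene'):
  if c=='scene': read_camera(c)
  for n,z in Z.items():
    print(c,n,[(d["at"],d["confidence"],tobed(ray(c,d["at"],z)).round(4)[:2].tolist()) for d in tip_of(c,n)][:2])
print(read_time_s())
E
```

```text
wrist index_block [([372.5, 185.4], 0.68, [0.0688, 0.1556])]
wrist stop_face [([310.6, 214.0], 0.69, [0.0024, 0.1356])]
wrist stop_pin [([370.8, 185.2], 0.62, [0.0663, 0.1571])]
wrist trunking_front [([114.5, 97.2], 0.95, [-0.1752, 0.2431]), ([309.0, 210.6], 0.58, [0.0024, 0.1355])]
scene index_block [([334.1, 241.6], 0.65, [0.0707, 0.1573])]
scene stop_face [([322.2, 218.5], 0.7, [0.0148, 0.1269]), ([322.9, 217.2], 0.61, [0.009, 0.1291])]
scene stop_pin [([332.4, 238.7], 0.94, [0.0638, 0.153]), ([294.3, 273.5], 0.32, [0.1943, 0.0503])]
scene trunking_front [([355.6, 188.8], 0.94, [-0.1496, 0.2393]), ([202.4, 188.1], 0.84, [-0.1376, -0.2232])]
34.8667
```

View pics/w4.png

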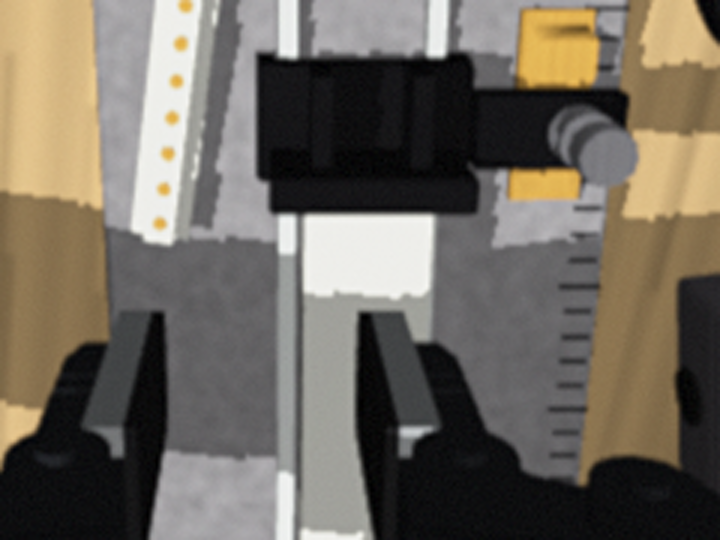

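The trunking's end is flush against the stop's face at crop (370,212). The pin's arm lies across the block's middle, with the high hump still ahead of it at (557,45). The arm is clear of everything, so I hand in.

```bash
python3 -c "
from bench import *
pause(.3); sign_off(); print(read_time_s())"
```

```text
the job is handed in; nothing more can be done
the job is handed in; nothing more can be done
```

The cutting bed is set up and handed in at about 35 s of the 58 s allowed. The stop's pin is in the notch and the trunking's end rests against the stop. The sign-off gave no verdict.

- **Stop:** I pushed it about 100 mm with closed fingers. The force peaked at 7 N over the low hump, then dropped to zero as the pin snapped in. A light touch afterwards met the stop where the notch should be, and the force rose to 5.6 N without it giving way.
- **Trunking:** I pushed it by its rear end with the fingers 30 mm apart, until the force rose to about 5 N against the stop. That is well below the roughly 20 N needed to pass the high hump.
- **Last checks:** The wrist view put the stop face at bed y 0.1356 and the trunking front at 0.1355, so there is no visible gap. It put the pin 1.5 mm past mid-notch.
- **Disagreements:** The scene camera put the pin 4 mm short of mid-notch, and it put the stop face 7 to 9 mm short of the wrist value. I put both down to its coarser pixels, because the touch test agreed with the wrist view. The scene camera did not pick up the trunking's front end; its "trunking front" reports fell on the look-alikes.

In the pictures the other things looked undisturbed, and I did not touch them.

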